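# Brush out the leaning jar before it goes to glass recycling

## Robot

A 6-joint arm with a two-finger parallel gripper is mounted at the origin on the work surface. World frame = base frame: x ahead of the robot, y to its left, z up, the work surface at z = 0. Lengths are in mm, angles in rad, forces in N, time in s.
With the tool pointing down it reaches from about 300 to 825 mm from the base axis. Payload 5.4 kg.
Tool frame: the origin (TCP) lies midway between the tips of the shut fingers; the grasp point (between the pads) lies behind it (robot.pinch_z is the z of the grasp point in the tool frame, in mm); z points along the fingers, y is the line along which they close (so a half turn about z gives the same grasp; the last joint's range is limited). The gripper opens to 92 mm and grips with 3 to 60 N. Pads are 20 mm wide; open, the fingers measure 128 mm over their backs; the gripper's body (75 mm by 189 mm) begins 69 mm behind the grasp point.
Start: joints at [1.027, 0.158, 1.597, -0, 1.386, -0.21], TCP at [188.4, 543.242, 214.601] pointing down, gripper open.
Joint ranges: [-2.91, 2.91], [-0.94, 2.29], [0.18, 2.7], [-1.29, 4.43], [0.17, 2.64], [-3, 3]. Speed limits (rad/s): [2.57, 2.57, 3.14, 3.14, 3.14, 3.14].

## Interface

Orientations are given as a rotation vector (axis times angle).
In Python, from cell import robot gives the robot as it stands.
- The arm moves only by the shell command python3 -m handwheel 'ROWS' [FORCE]. ROWS is JSON, a list of rows, each a list of 3 entries, a list of its own where there are three numbers: the opening, from -1 (shut) to 1 (fully open), then the shift along the tool's x, y, z as a fraction of full scale, then the turn about the tool's z as a fraction of full scale. A call has 1 to 12 rows; each row shifts and turns the commanded pose from where the row before left it, along the tool's axes as they then stand; what a row does not reach is not made up. Full scale, the value 1, is 0.08 m for a shift and 90 degrees for a turn. A row lasts 1/12 s, in which the tool goes at most 41.7 mm and 7.16 degrees, less where a joint would pass 70% of its speed; a pose out of reach is approached as far as the arm can. A call with a number of a shift or a turn outside -1 to 1 is refused whole. A call with a gripper value outside its range is refused whole. The fingers move at their own pace and stop on an object; FORCE is the grip in N (left out, the last holds). Time passes only in rows, so rows that do not move let the fingers close. It gives the time, the measured TCP pose, the force, the opening and the grip force at its end, in the units of the state.
- robot.get_state(): the state, without advancing time (a new reading comes with each control period).
- robot.get_image(name): name is "side" or "top" or "wrist"; returns the picture (400x640x3 uint8, red, green, blue); there is no depth.
- robot.get_calibration(name): a dict with "K" (3x3 intrinsics, pixels), "k1" (the pictures are not rectified: a ray, as slopes to the right and down, at radius r is drawn at 1 + k1 r^2 times it, then the intrinsics apply), "origin" and "orientation" of the camera in the world; the wrist camera has in their place "T_tool_cam" (4x4, takes a point from camera to tool coordinates, whose origin is the TCP and whose axes are the flange's). Camera axes: x right, y down, z forward; pixel columns grow to the right and rows downward; lengths in mm; the calibration is good to about 2 mm. A picture is of the moment at which its call begins: read the wrist's pose just before it. get_calibration takes no time and is no camera call.
- robot.finish_job(): hands the job in; it is judged then, once.
The state is a dict: "time_s": time; "joint_positions": joint angles; "qvel": joint speeds; "joint_torque": joint torques, N m; "tool_pos": TCP position; "tool_rot": TCP orientation; "ft_force": force on the tool from outside, world axes, zero at the start; "moment": the same for the moment, N m; "grip_width": opening from 0.0 (shut) to 1.0 (fully open); "grip_force": force on a finger pad.
Only numpy, scipy, OpenCV 4.12 (cv2) and the standard library are available. Lean on these libraries where they do the work, as an engineer would, in place of code of your own. Each camera call takes 0.05 s, during which the arm holds its last target. There are 200 camera calls.

## Task

Take the long brush out of its pot and scrub out the wide-mouthed jar that leans in the rack with three full strokes, each one down until the bristles meet the bottom and back up until about half of the bristle head stands out of the mouth. Then set the brush back upright in its pot, bristles down, without dropping it. Treat the glass gently, keep the jar seated in its bay, and leave the pot and everything else where they stand.

Things in the scene. Friction and masses are not known exactly. Their poses are not given: they have to be found in the camera images.
- brush: Long bottle brush, 285 mm, 0.14 kg, standing loose in the pot, head down. Origin: centre of the head's flat lower end; z along the brush to the handle's end. Head z 0-90 mm: soft bristles 73 mm across on a firm core 48 mm across (40 at the lower end, which springs in up to 8 mm, 1.5 N/mm); stem 7 mm thick; round wooden handle 23-25 mm thick from z 172 to 270, end at 285: grip near z 245.
- pot: White stoneware utensil pot with an open top, 95 mm across at the rim and 115 mm tall, 0.7 kg, loose on the bench. Origin: centre of its underside, z up.
- pot_floor (a point): Centre of the pot's inner floor, 6 mm above its underside. The inside is 83 mm across and 109 mm deep. The brush stands here.
- jar: Clear glass jar, wide open mouth, loose in one bay of the rack, leaning 30 deg from vertical, mouth up and towards the robot. 86 mm across, 150 long, 0.38 kg. Origin: its heel, the lowest point of its foot; z along the wall towards the mouth, parallel to the jar's axis, which is at x = 43 mm, y = 0; x across the foot, away from the robot and upward.
- jar_floor (a point): Centre of the jar's inner floor, on its axis; same axes as the jar (z along the axis, out of the mouth). The jar is 144 mm deep inside, 78 mm wide inside, narrowing to 72 mm at the mouth.
- jar_mouth (a point): Centre of the jar's mouth, level with its rim, on its axis 144 mm from jar_floor; same axes.
- beer_bottle: Bystander: empty amber beer bottle with a narrow neck, 61 mm across, 195 mm long, loose in the rack's other bay and leaning in the same way. Origin: its heel, the lowest point of its foot; z along the bottle towards its mouth.
- rack: Fixed stainless bottle rack of bent sheet, 193 mm wide, 124 high: two bays 95 mm apart, walls 50 mm high between them. Origin: on the bench under its inner corner; x points away from the robot at yaw 0. Its plate leans 30 deg from vertical towards -x and carries jar and bottle from below; either may be in either bay.
- detergent: Bystander: white detergent bottle with closed cap, 78 mm across, 242 mm tall, standing loose. Origin: centre of its underside.
- mug_shard: Bystander: piece of a white ceramic mug with its handle, about 65 mm wide and 72 mm high, loose. Origin: on the bench, at the centre of the former mug; the piece extends to about 70 mm from it along x.
- tiers: Bystander: fixed stack of three translucent plastic trays, 270 x 190 mm, 254 mm tall, at the left of the bench. Origin: centre of its underside.
- tray: Bystander: flattened aluminium tray, 120 x 180 x 6 mm, lying fixed on the bench to the right. Origin: centre of its underside.
Mind the look-alikes: they are no part of the job. Leave any turquoise look-alike of the pot alone. Leave any blue look-alike of the jar alone.

How it is judged (in metres and radians):
On the way, in this order (a step that is already met when the one before it is completed fails the run):
1. first stroke, down: the brush, held in the fingers, is inside the jar with its lower end within 16 mm of the jar's inner floor (z of brush in the frame of jar_floor between -0.013 and 0.016 m and x of brush in the frame of jar_floor between -0.034 and 0.034 m and y of brush in the frame of jar_floor between -0.034 and 0.034 m and contact force between the fingers and brush above 0.5 N), for 0.1 s.
2. first stroke, up: the brush, still held and still in the jar's mouth, has been drawn up so that its lower end is 75 to 140 mm above the jar's inner floor (z of brush in the frame of jar_floor between 0.075 and 0.14 m and x of brush in the frame of jar_floor between -0.034 and 0.034 m and y of brush in the frame of jar_floor between -0.034 and 0.034 m and contact force between the fingers and brush above 0.5 N), for 0.1 s.
3. second stroke, down: the brush, held in the fingers, is inside the jar with its lower end within 16 mm of the jar's inner floor (all of step 1), for 0.1 s.
4. second stroke, up: the brush, still held and still in the jar's mouth, has been drawn up so that its lower end is 75 to 140 mm above the jar's inner floor (all of step 2), for 0.1 s.
5. third stroke, down: the brush, held in the fingers, is inside the jar with its lower end within 16 mm of the jar's inner floor (all of step 3), for 0.1 s.
6. third stroke, up: the brush, still held and still in the jar's mouth, has been drawn up so that its lower end is 75 to 140 mm above the jar's inner floor (all of step 4), for 0.1 s.
At the end, for the whole second after the job is handed in: Three strokes done; brush stands bristles down on the pot floor (end within 12 mm of the floor, 30 mm of its centre, tilt under 8.5 deg), released, at rest; pot upright, within 50 mm of its start; jar floor within 25 mm and mouth within 30 mm of the start; bystanders within 30 mm (horizontal distance between brush and pot_floor below 0.03 m and z of brush in the frame of pot_floor between -0.008 and 0.012 m and angle between brush's own z axis and vertical below 0.15 rad and linear speed of brush below 0.03 m/s and angular speed of brush below 0.3 rad/s and angle between pot's own z axis and vertical below 0.1 rad and distance of pot from where it was at the start of the episode below 0.05 m and distance of jar_floor from where it was at the start of the episode below 0.025 m and distance of each of jar_mouth, beer_bottle, detergent, mug_shard from where it was at the start of the episode below 0.03 m); the robot touches nothing.
It fails at once if the glass is treated roughly: the brush presses on the jar with more than 40 N (contact force between brush and jar above 40 N).
It fails at once if the jar leaves its seat in the rack (its floor or mouth moves more than 30 mm) (distance of any of jar_floor, jar_mouth from where it was at the start of the episode above 0.03 m).
It fails at once if the brush is dropped (moves faster than 0.8 m/s while not held) (contact force between the fingers and brush below 0.05 N and linear speed of brush above 0.8 m/s).
It fails at once if a bystander is moved by more than 30 mm (distance of any of beer_bottle, detergent, mug_shard from where it was at the start of the episode above 0.03 m).
It fails at once if the pot is tipped more than 17 degrees or moved more than 50 mm (angle between pot's own z axis and vertical above 0.3 rad or distance of pot from where it was at the start of the episode above 0.05 m).
It also fails if it takes over 58 s, if anything falls off the work surface, if the arm or the gripper's body presses on something with over 40 N, if the wrist force passes 120 N, or if a joint passes its speed limit or range.

## Working session

There is one attempt and no reset: what is moved stays moved. The work goes in short steps, Python scripts to look and compute and a shell command to move; the robot and the scene stay as the last step left them, time stands still between calls to the robot, and variables do not carry over. Pictures are saved under pics/ and viewed, at most 10 in all, crops included, and the job is handed in when it is done.

```bash
ls; mkdir -p pics; python3 - <<'E'
from cell import robot
import cv2,numpy as np
np.set_printoptions(precision=4,suppress=True)
for n in("side","top"):
    cv2.imwrite(f"pics/{n}0.png",robot.get_image(n)[:,:,::-1])
for n in("side","top","wrist"): print(n,robot.get_calibration(n))
print(robot.pinch_z,robot.get_state())
E
```

```text
pics
side {'K': array([[421.6783,   0.    , 321.2698],
       [  0.    , 421.6783, 207.563 ],
       [  0.    ,   0.    ,   1.    ]]), 'k1': -0.08802518685738989, 'origin': array([1474.6075,  479.8345, 1373.363 ]), 'orientation': array([-1.4134, -2.2737,  0.8215])}
top {'K': array([[493.5013,   0.    , 317.1183],
       [  0.    , 493.5013, 197.4399],
       [  0.    ,   0.    ,   1.    ]]), 'k1': -0.03907373903527141, 'origin': array([ 257.9548,   29.0501, 1855.0347]), 'orientation': array([-2.1   ,  2.1553, -0.1711])}
wrist {'K': array([[321.6164,   0.    , 319.9828],
       [  0.    , 321.6164, 196.1644],
       [  0.    ,   0.    ,   1.    ]]), 'k1': -0.022458798236390888, 'T_tool_cam': array([[   0.    ,   -0.9583,   -0.2858,   80.3454],
       [   1.    ,    0.    ,   -0.0001,    1.4548],
       [   0.0001,   -0.2858,    0.9583, -170.7543],
       [   0.    ,    0.    ,    0.    ,    1.    ]])}
-18.700000000000003 {'time_s': 0.1, 'joint_positions': array([ 1.0269,  0.159 ,  1.5981,  0.    ,  1.3862, -0.2101]), 'qvel': array([-0.0015, -0.0015, -0.0024,  0.0011, -0.0025, -0.0001]), 'joint_torque': array([ -0.0011, -38.6511, -32.2956,   0.0702,   0.0341,  -0.    ]), 'tool_pos': array([188.1056, 542.7775, 213.7275]), 'tool_rot': array([-0.5217, -3.0973,  0.0024]), 'ft_force': array([ 0.8788,  0.4078, -0.2309]), 'moment': array([ 0.0566, -0.014 ,  0.014 ]), 'grip_force': 0.0, 'grip_width': 1.0024289743311907}
```

View pics/side0.png

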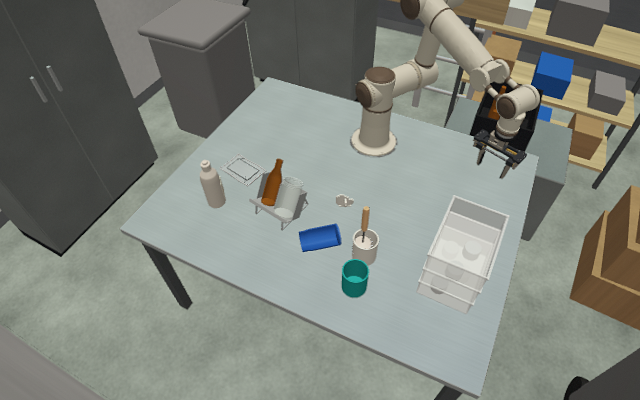

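View pics/top0.png

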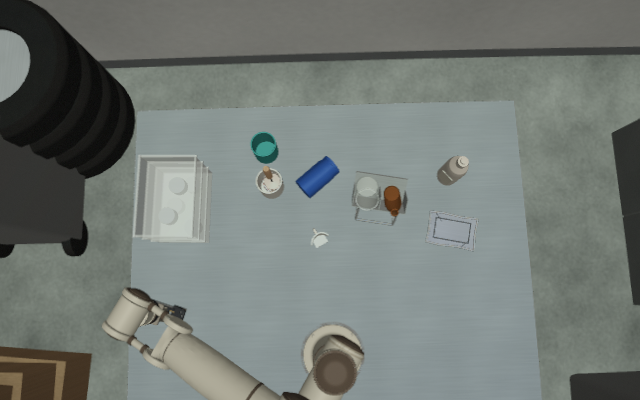

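Candidates by pixel:
- **Pot:** white at top (268,182) / side (365,246). The turquoise one at top (264,148) / side (355,278) is the look-alike.
- **Jar:** clear and leaning in the rack at top (367,193) / side (289,200). The blue one lying at top (318,176) / side (320,237) is the look-alike. The amber one is the beer bottle.
- **Brush handle:** top (267,172) / side (366,218).

I choose the white pot and the clear jar. Next is one close crop to check both.

```bash
cat > h.py <<'E'
from cell import robot
import cv2,numpy as np
from scipy.spatial.transform import Rotation as R
np.set_printoptions(precision=3,suppress=True)
def cam(n,st=None):
    c=robot.get_calibration(n)
    if n=="wrist":
        st=st or robot.get_state(); T=c["T_tool_cam"]; Rt=R.from_rotvec(st["tool_rot"]).as_matrix()
        return c["K"],c["k1"],Rt@T[:3,3]+st["tool_pos"],Rt@T[:3,:3]
    return c["K"],c["k1"],c["origin"],R.from_rotvec(c["orientation"]).as_matrix()
def ray(C,uv):
    K,k1,o,M=C
    d=cv2.undistortPoints(np.array([[uv]],float),K,np.array([k1,0,0,0.]))[0,0]
    v=M@[d[0],d[1],1]; return o,v/np.linalg.norm(v)
def onz(C,uv,z):
    o,v=ray(C,uv); return o+v*(z-o[2])/v[2]
def tri(C1,u1,C2,u2):
    (a,v),(b,w)=ray(C1,u1),ray(C2,u2)
    s=np.linalg.lstsq(np.c_[v,-w],b-a,rcond=None)[0]
    p,q=a+s[0]*v,b+s[1]*w
    return (p+q)/2,np.linalg.norm(p-q)
def proj(C,P):
    K,k1,o,M=C
    return cv2.projectPoints(np.array([P],float),cv2.Rodrigues(M.T)[0],-M.T@o,K,np.array([k1,0,0,0.]))[0][0,0]
E
python3 - <<'E'
import cv2,numpy as np
t=cv2.imread("pics/top0.png");s=cv2.imread("pics/side0.png")
f=lambda im,x,y,w,h:cv2.resize(im[y:y+h,x:x+w],None,fx=5,fy=5,interpolation=cv2.INTER_CUBIC)
a=np.hstack([f(t,345,160,70,70),f(t,240,150,70,70)])
b=np.hstack([f(s,245,150,70,80)[:, :],f(s,335,195,70,80)])[:400]
cv2.imwrite("pics/crop0.png",cv2.resize(np.vstack([a[:,:],b]),None,fx=.8,fy=.8))
E
```

```text
(no output)
```

View pics/crop0.png

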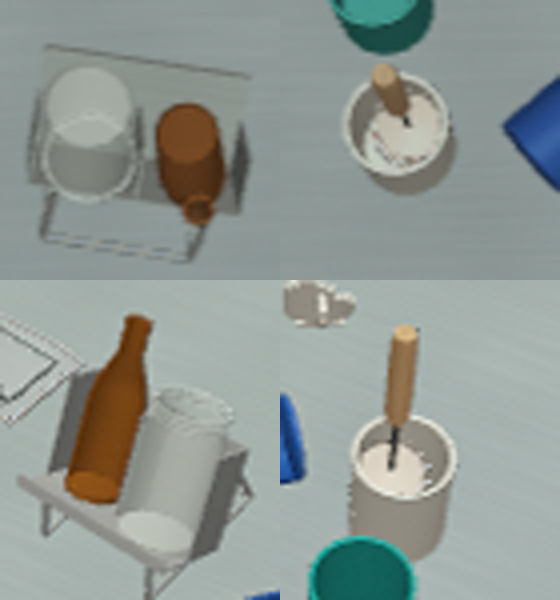

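The crop confirms the choice: a clear jar beside the amber bottle, and the white pot holding the wooden-handled brush. I read these full-image pixels from it:

| Point | Top | Side |
|---|---|---|
| Jar mouth | (367.5,199.2) | (294.2,182.8) |
| Jar foot | (367.5,186.3) | (283.8,213) |
| Pot rim | (269.5,181) | (366,239.2) |
| Handle end | (266,168.8) | (366.2,208) |

```bash
python3 - <<'E'
from h import *
t,s=cam("top"),cam("side")
for n,a,b in[("mouth",(367.5,199.2),(294.2,182.8)),("foot",(367.5,186.3),(283.8,213)),("rim",(269.5,181),(366,239.2)),("hend",(266,168.8),(366.2,208)),("stem",(271.5,180.2),(363,241.2))]:
    print(n,*tri(t,a,s,b))
print("rim@115",onz(t,(269.5,181),115),onz(s,(366,239.2),115))
print("rack back edge",onz(t,(356.2,171.2),65),onz(t,(408,178.8),65), "front",onz(t,(355.5,220),0),onz(t,(392.5,225.5),0))
st=robot.get_state(); print(R.from_rotvec(st["tool_rot"]).as_matrix())
E
```

```text
mouth [ 537.51  -130.639  164.125] 3.634518036640415
foot [ 607.122 -146.318   44.75 ] 1.1947762666515416
rim [623.797 213.699 108.138] 0.22054878688902776
hend [627.601 204.538 287.621] 2.53958513486402
stem [629.226 206.268  97.544] 2.392960412531055
rim@115 [622.397 212.87  115.   ] [628.373 215.245 115.   ]
rack back edge [ 661.159 -104.326   65.   ] [ 627.166 -294.864   65.   ] front [486.987 -99.276   0.   ] [ 462.348 -238.059    0.   ]
[[-0.945  0.328 -0.001]
 [ 0.328  0.945 -0.001]
 [ 0.    -0.002 -1.   ]]
```

```bash
python3 -m handwheel '[[1,[0,0,-0.5],-0.05],[1,[0,0,-0.5],-0.05],[1,[0,0,-0.5],0],[1,[0,0,-0.5],0],[1,[0,0,-0.5],0],[1,[0,0,0],0]]' 
python3 -m handwheel '[[1,[-0.4,-0.25,0],0],[1,[-0.4,-0.25,0],0],[1,[-0.4,-0.25,0],0],[1,[-0.4,-0.25,0],0],[1,[-0.4,-0.25,0],0],[1,[-0.4,-0.25,0],0],[1,[-0.4,-0.25,0],0],[1,[-0.4,-0.25,0],0],[1,[-0.4,-0.25,0],0],[1,[-0.4,-0.25,0],0],[1,[-0.4,-0.25,0],0],[1,[-0.4,-0.25,0],0]]'
python3 -m handwheel '[[1,[-0.4,-0.25,0],0],[1,[0,0,0],0],[1,[0,0,0],0],[1,[0,0,0],0]]'
python3 - <<'E'
from h import *
st=robot.get_state();cv2.imwrite("pics/w1.png",robot.get_image("wrist")[:,:,::-1])
print(st["tool_pos"],R.from_rotvec(st["tool_rot"]).as_matrix(),st["ft_force"])
E
```

```text
time_s: 0.6
tool_pos: [189.4, 545.0, 424.1]
tool_rot: [0.277, 3.123, 0.021]
ft_force: [1.4, -0.2, 0.9]
grip_width: 1.0
grip_force: 0.0
time_s: 1.6
tool_pos: [525.2, 237.9, 413.9]
tool_rot: [-0.277, -3.129, 0.0]
ft_force: [0.1, 0.5, 0.5]
grip_width: 1.002
grip_force: 0.0
time_s: 1.93
tool_pos: [551.8, 214.4, 414.1]
tool_rot: [-0.277, -3.128, -0.0]
ft_force: [0.3, -0.0, 1.1]
grip_width: 0.997
grip_force: 0.0
[551.847 214.434 414.051] [[-0.984  0.176 -0.001]
 [ 0.176  0.984  0.   ]
 [ 0.001 -0.    -1.   ]] [ 0.308 -0.037  1.085]
```

View pics/w1.png

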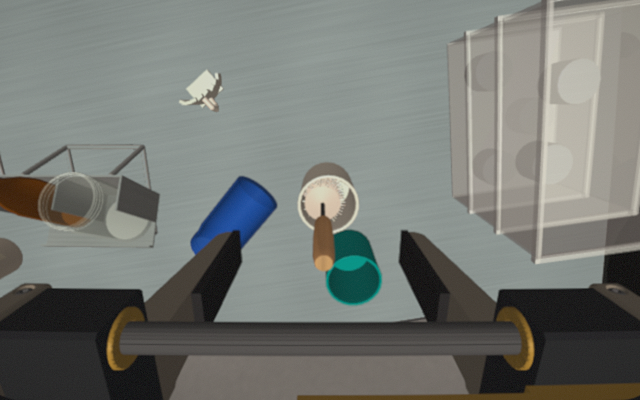

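Wrist view: handle end at (323,263), stem at the head top (322,208), white pot rim centred on (328,203), jar mouth centred on (71,202). Refining the positions from here.

```bash
python3 - <<'E'
from h import *
w,t,s=cam("wrist"),cam("top"),cam("side")
print("hend",onz(w,(323,263),291),"top",onz(t,(266,168.8),291),"stem@96",onz(w,(322,208),98))
print("rim",onz(w,(328,203),115),"mouth@164",onz(w,(71,202),164))
for n,a,b,c in[("mouth",(367.5,199.2),(294.2,182.8),(71,202)),("hend",(266,168.8),(366.2,208),(323,263))]:
    print(n,tri(t,a,w,c),tri(s,b,w,c))
E
```

```text
hend [629.756 205.557 291.   ] top [626.381 205.355 291.   ] stem@96 [635.853 204.644  98.   ]
rim [623.804 216.01  115.   ] mouth@164 [ 544.198 -134.76   164.   ]
mouth (array([ 540.809, -132.11 ,  166.597]), np.float64(5.81780040420996)) (array([ 542.914, -125.657,  172.844]), np.float64(2.275308619007194))
hend (array([625.268, 205.373, 298.205]), np.float64(1.982069678976588)) (array([630.222, 204.794, 290.405]), np.float64(1.4372993802646516))
```

```bash
python3 -m handwheel '[[1,[-0.32,0.02,0],0],[1,[-0.32,0.02,0],0],[1,[-0.32,0.02,0],0],[1,[0,0,0.4],0],[1,[0,0,0.4],0],[1,[0,0,0.4],0],[1,[0,0,0.4],0],[1,[0,0,0.4],0],[1,[0,0,0.2],0],[1,[0,0,0.06],0],[1,[0,0,0],0],[1,[0,0,0],0]]'
python3 - <<'E'
from h import *
st=robot.get_state();cv2.imwrite("pics/w2.png",robot.get_image("wrist")[:,:,::-1])
print(st["tool_pos"],st["ft_force"])
print(proj(cam("wrist"),st["tool_pos"]+[0,0,18.7]))
E
```

```text
time_s: 2.98
tool_pos: [628.9, 206.3, 235.6]
tool_rot: [0.275, 3.127, 0.001]
ft_force: [0.4, 0.3, -0.1]
grip_width: 1.001
grip_force: 0.0
[628.925 206.334 235.619] [ 0.418  0.277 -0.14 ]
[317.631 258.142]
```

View pics/w2.png

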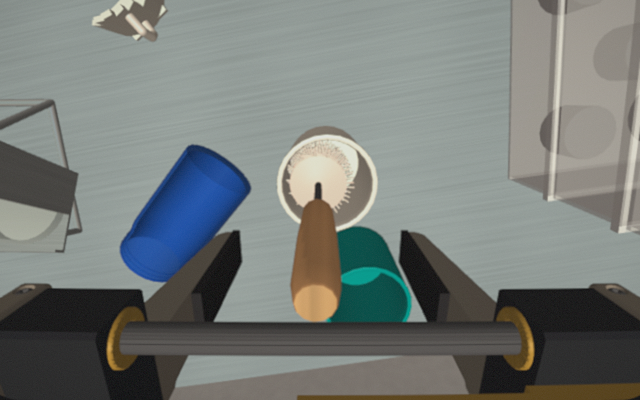

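The handle lies centred between the fingers at (317,258), which matches the projected grasp point. Now I'll close on it and lift.

```bash
python3 -m handwheel '[[-1,[0,0,0],0],[-1,[0,0,0],0],[-1,[0,0,0],0],[-1,[0,0,0],0],[-1,[0,0,0],0],[-1,[0,0,0],0],[-1,[0,0,0],0],[-1,[0,0,0],0]]' 25
python3 -m handwheel '[[-1,[0,0,-0.2],0],[-1,[0,0,-0.3],0],[-1,[0,0,-0.3],0],[-1,[0,0,-0.3],0],[-1,[0,0,-0.4],0],[-1,[0,0,-0.4],0],[-1,[0,0,-0.4],0],[-1,[0,0,-0.1],0],[-1,[0,0,0],0]]'
```

```text
time_s: 3.7
tool_pos: [628.7, 205.4, 233.8]
tool_rot: [-0.277, -3.129, -0.0]
ft_force: [0.6, -0.9, -0.3]
grip_width: 0.442
grip_force: 0.0
time_s: 4.45
tool_pos: [629.6, 205.5, 429.4]
tool_rot: [0.277, 3.123, 0.002]
ft_force: [0.5, -0.1, 0.1]
grip_width: 0.004
grip_force: 0.0
```

The fingers were still closing when I lifted, so I need to check the brush.

```bash
python3 - <<'E'
from h import *
st=robot.get_state();w=robot.get_image("wrist")[:,:,::-1].copy();t=robot.get_image("top")[:,:,::-1]
print(st["tool_pos"])
p=np.zeros((400,800,3),np.uint8);p[:,:400]=w[:,120:520];p[:,400:]=cv2.resize(t[140:240,220:320],(400,400),interpolation=cv2.INTER_CUBIC)
cv2.imwrite("pics/c3.png",p)
E
```

```text
[629.574 205.51  429.449]
```

View pics/c3.png

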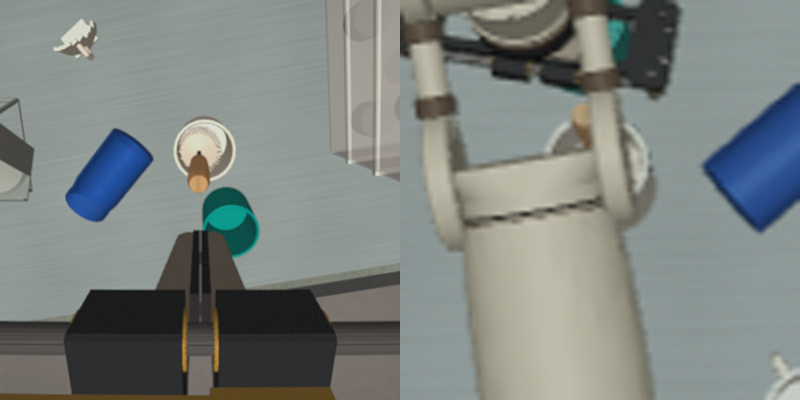

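The brush still stands untouched: handle end at (318,183), pot rim at about (325,150). I'll reopen, go back down, and close fully before lifting.

```bash
python3 -c "
from h import *
print(onz(cam('wrist'),(318,183),291))"
python3 -m handwheel '[[1,[0,0,0],0],[1,[0,0,0],0],[1,[0,0,0],0],[1,[0,0,0],0],[1,[0,0,0],0],[1,[0,0,0],0],[1,[0,0,0],0],[1,[0,0,0],0],[1,[0,0,0],0],[1,[0,0,0],0],[1,[0,0,0],0],[1,[0,0,0],0]]'
```

```text
[625.408 205.236 291.   ]
time_s: 5.55
tool_pos: [628.7, 205.4, 425.8]
tool_rot: [0.277, 3.129, 0.0]
ft_force: [-0.1, -0.1, 0.2]
grip_width: 0.853
grip_force: 0.0
```

```bash
python3 -m handwheel '[[1,[0,0,0.4],0],[1,[0,0,0.4],0],[1,[0,0,0.4],0],[1,[0,0,0.4],0],[1,[0,0,0.4],0],[1,[0,0,0.25],0],[1,[0,0,0.15],0],[-1,[0,0,0],0],[-1,[0,0,0],0],[-1,[0,0,0],0],[-1,[0,0,0],0],[-1,[0,0,0],0]]' 25
python3 -m handwheel '[[-1,[0,0,0],0],[-1,[0,0,0],0],[-1,[0,0,0],0],[-1,[0,0,0],0],[-1,[0,0,0],0],[-1,[0,0,0],0],[-1,[0,0,0],0],[-1,[0,0,0],0],[-1,[0,0,0],0],[-1,[0,0,0],0]]'
```

```text
time_s: 6.55
tool_pos: [629.6, 205.5, 235.8]
tool_rot: [0.277, 3.126, 0.001]
ft_force: [0.3, -1.3, 0.4]
grip_width: 0.657
grip_force: 0.0
time_s: 7.38
tool_pos: [628.6, 205.3, 233.8]
tool_rot: [-0.277, -3.129, 0.0]
ft_force: [-0.1, -0.1, -0.5]
grip_width: 0.262
grip_force: 25.0
```

Held: the 0.262 opening is 24 mm, at 25 N. Lifting, then carrying it to a point beside the jar.

```bash
python3 -m handwheel '[[-1,[0,0,-0.1],0],[-1,[0,0,-0.2],0],[-1,[0,0,-0.3],0],[-1,[0,0,-0.3],0],[-1,[0,0,-0.3],0],[-1,[0,0,-0.3],0],[-1,[0,0,-0.3],0],[-1,[0,0,-0.3],0],[-1,[0,0,-0.3],0],[-1,[0,0,-0.1],0],[-1,[0,0,0],0]]'
python3 -m handwheel '[[-1,[0.02,-0.1,0],0],[-1,[0.03,-0.2,0],0],[-1,[0.05,-0.4,0],0],[-1,[0.05,-0.4,0],0],[-1,[0.05,-0.4,0],0],[-1,[0.05,-0.4,0],0],[-1,[0.05,-0.4,0],0],[-1,[0.05,-0.4,0],0],[-1,[0.05,-0.4,0],0],[-1,[0.03,-0.25,0],0],[-1,[0,-0.1,0],0],[-1,[0,0,0],0]]'
python3 - <<'E'
from h import *
st=robot.get_state();cv2.imwrite("pics/w4.png",robot.get_image("wrist")[:,:,::-1])
print(st["tool_pos"],st["grip_width"],st["grip_force"])
E
```

```text
time_s: 8.3
tool_pos: [629.3, 205.6, 436.9]
tool_rot: [0.276, 3.124, 0.002]
ft_force: [0.3, 0.4, -1.8]
grip_width: 0.257
grip_force: 25.0
time_s: 9.3
tool_pos: [545.4, -61.7, 431.8]
tool_rot: [-0.281, -3.126, -0.001]
ft_force: [0.1, -0.2, -1.7]
grip_width: 0.259
grip_force: 25.0
[545.38  -61.71  431.845] 0.25931507670577314 24.985973266884685
```

View pics/w4.png

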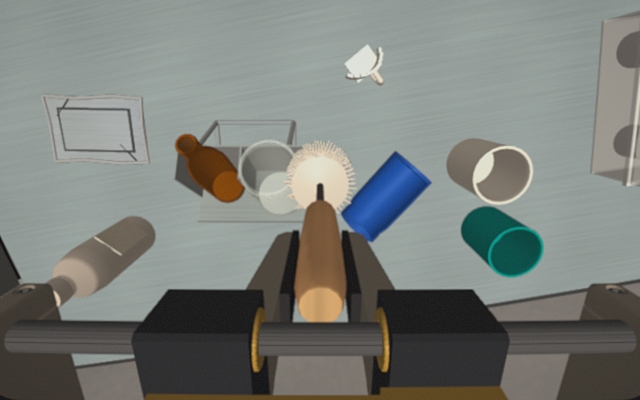

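The brush is held, handle on column 320 and stem at (320,188). Jar mouth rim spans x 238–302 and y 141–197, so its centre is about (269,169). The pot is still in place.

```bash
python3 - <<'E'
from h import *
w,t,s=cam("wrist"),cam("top"),cam("side")
for z in(162,167,172): print(onz(w,(269,169),z))
print(tri(t,(367.5,199.2),w,(269,169)),tri(s,(294.2,182.8),w,(269,169)))
for l,r in[((238,169),(301,169))]: print("dia",np.linalg.norm(onz(w,l,167)-onz(w,r,167)))
print("stem",onz(w,(320,188),298))
E
```

```text
[ 544.452 -130.829  162.   ]
[ 543.581 -129.857  167.   ]
[ 542.71  -128.885  172.   ]
(array([ 543.812, -133.59 ,  148.61 ]), np.float64(5.8805302408126865)) (array([ 542.326, -127.403,  170.704]), np.float64(3.574637077842608))
dia 87.07577496339992
stem [548.186 -59.265 298.   ]
```

```bash
python3 -m handwheel '[[-1,[-0.03,-0.12,0],0],[-1,[-0.04,-0.25,0],0],[-1,[-0.04,-0.25,0],0],[-1,[-0.04,-0.15,0],0],[-1,[0,-0.08,0],0],[-1,[0,0,0],0],[-1,[0,0,0.2],0],[-1,[0,0,0.2],0],[-1,[0,0,0.2],0],[-1,[0,0,0.2],0],[-1,[0,0,0.1],0],[-1,[0,0,0],0]]' 15
python3 -m handwheel '[[-1,[0.1,0,0],0],[-1,[0.15,0,0.01],0],[-1,[0.15,0,0.02],0],[-1,[0.1,0,0.02],0],[-1,[0,0,0],0]]'
```

```text
time_s: 10.35
tool_pos: [547.3, -128.7, 367.2]
tool_rot: [0.274, 3.121, -0.005]
ft_force: [-1.7, 0.4, 14.4]
grip_width: 0.265
grip_force: 15.0
time_s: 10.77
tool_pos: [506.0, -121.2, 357.9]
tool_rot: [-0.276, -3.129, -0.001]
ft_force: [-0.2, -0.1, -1.2]
grip_width: 0.263
grip_force: 15.0
```

There was 14 N of contact during insertion, which went away after the pull back. Checking with side and wrist views.

```bash
cat > look.py <<'E'
import sys
from h import *
w=robot.get_image("wrist")[:,:,::-1];s=robot.get_image("side")[:,:,::-1]
p=np.zeros((400,800,3),np.uint8);p[:,:400]=w[:,120:520];p[:,400:]=cv2.resize(s[120:220,230:330],(400,400),interpolation=cv2.INTER_CUBIC)
cv2.imwrite(sys.argv[1],p)
E
python3 look.py pics/c5.png
```

```text
(no output)
```

View pics/c5.png

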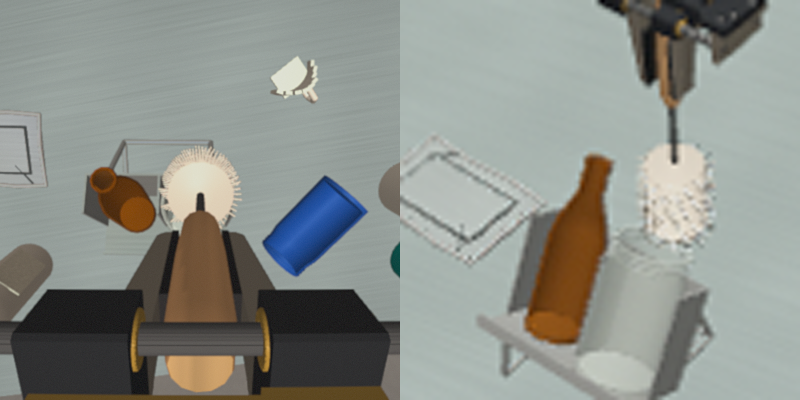

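```bash
python3 - <<'E'
from h import *
w=cam("wrist");st=robot.get_state();p=st["tool_pos"]+[0,0,18.7]
u=np.array([.984,-.176,0])
for h in(40,50,60,70,80):
    print(h,[proj(w,p+h*np.array([-np.sin(a)*u[0],-np.sin(a)*u[1],np.cos(a)])).round() for a in np.radians([-5,0,10,20])])
for h in(-155,-130,-125,-115): print(h,[proj(w,p+h*np.array([-np.sin(a)*u[0],-np.sin(a)*u[1],np.cos(a)])).round() for a in np.radians([-5,0,10,20])])
print(st["ft_force"],st["tool_pos"],onz(cam("side"),(293.8,181),167))
E
```

```text
40 [array([317., 313.]), array([317., 306.]), array([317., 291.]), array([317., 274.])]
50 [array([316., 332.]), array([316., 323.]), array([316., 302.]), array([316., 278.])]
60 [array([316., 353.]), array([316., 342.]), array([316., 315.]), array([316., 284.])]
70 [array([316., 379.]), array([316., 364.]), array([316., 330.]), array([316., 291.])]
80 [array([315., 408.]), array([315., 391.]), array([315., 349.]), array([315., 300.])]
-155 [array([319., 172.]), array([319., 185.]), array([319., 212.]), array([319., 238.])]
-130 [array([319., 180.]), array([319., 192.]), array([319., 216.]), array([319., 240.])]
-125 [array([318., 182.]), array([318., 193.]), array([319., 217.]), array([318., 241.])]
-115 [array([318., 186.]), array([318., 197.]), array([318., 219.]), array([318., 242.])]
[-0.169  0.26  -1.722] [ 506.974 -121.81   357.848] [ 531.58  -133.424  167.   ]
```

The brush slid about 31 mm up in the grip, so it is now held near z 215 with its end by the palm. It is still vertical, with its lower end outside the mouth at z about 161. It had touched the far rim. I'll raise it and re-enter about 8 mm closer to the robot.

```bash
python3 -m handwheel '[[-1,[0,0,-0.2],0],[-1,[0,0,-0.3],0],[-1,[-0.1,-0.01,0],0],[-1,[-0.2,-0.02,0],0],[-1,[-0.11,-0.01,0],0],[-1,[0,0,0],0],[-1,[0,0,0.15],0],[-1,[0,0,0.2],0],[-1,[0,0,0.15],0],[-1,[0,0,0],0]]' 25
python3 -m handwheel '[[-1,[0,0,0.1],0],[-1,[0,0,0.1],0],[-1,[0,0,0],0]]'
```

```text
time_s: 11.7
tool_pos: [536.8, -130.3, 353.3]
tool_rot: [-0.277, -3.123, -0.004]
ft_force: [-0.0, 1.2, -2.6]
grip_width: 0.262
grip_force: 25.0
time_s: 11.95
tool_pos: [537.9, -130.9, 340.2]
tool_rot: [-0.277, -3.127, -0.001]
ft_force: [0.2, 0.9, -1.6]
grip_width: 0.26
grip_force: 25.0
```

Inside the mouth with no contact. A little deeper, then the first part of the tilt.

```bash
python3 -m handwheel '[[-1,[0,0,0.1],0],[-1,[0,0,0.1],0],[-1,[0,0,0],0]]'
python3 -m handwheel '[[-1,[0.1,0,0],0],[-1,[0.1,0,0.01],0],[-1,[0.1,0,0.02],0],[-1,[0.1,0,0.02],0],[-1,[0,0,0],0]]'
```

```text
time_s: 12.2
tool_pos: [537.9, -130.9, 323.8]
tool_rot: [-0.277, -3.127, -0.002]
ft_force: [-0.3, -0.7, -2.1]
grip_width: 0.266
grip_force: 25.0
time_s: 12.62
tool_pos: [505.8, -125.4, 322.7]
tool_rot: [0.277, 3.129, -0.001]
ft_force: [1.0, -1.0, 0.2]
grip_width: 0.261
grip_force: 25.0
```

```bash
python3 -m handwheel '[[-1,[0.12,0,0.03],0],[-1,[0.12,0,0.03],0],[-1,[0.12,0,0.04],0],[-1,[0.12,0,0.05],0],[-1,[0.12,0,0.06],0],[-1,[0.06,0,0.04],0],[-1,[0,0,0],0]]'; python3 look.py pics/c6.png
```

```text
time_s: 13.2
tool_pos: [454.0, -116.0, 301.3]
tool_rot: [-0.278, -3.128, -0.0]
ft_force: [1.6, -1.2, -1.4]
grip_width: 0.262
grip_force: 25.0
```

View pics/c6.png

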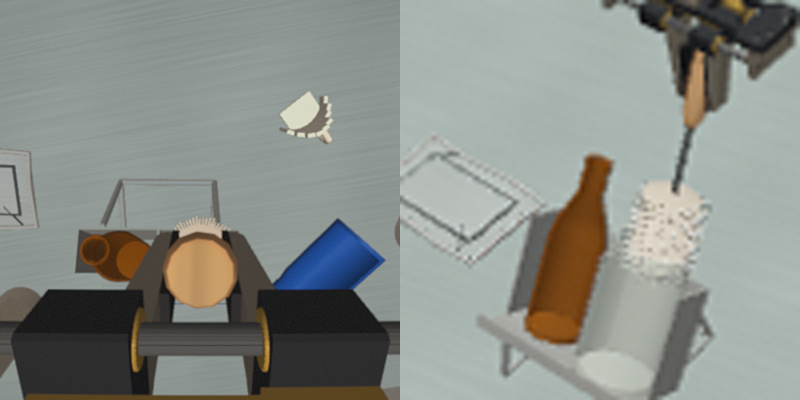

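The brush now leans parallel to the jar with its head in the mouth. First stroke down along the jar's axis.

```bash
python3 -m handwheel '[[-1,[-0.06,0,0.1],0],[-1,[-0.1,0,0.17],0],[-1,[-0.1,0,0.17],0],[-1,[-0.1,0,0.17],0],[-1,[-0.1,0,0.17],0],[-1,[-0.06,0,0.1],0],[-1,[0,0,0],0]]' 40
```

```text
time_s: 13.88
tool_pos: [495.6, -123.2, 228.6]
tool_rot: [-0.276, -3.125, -0.003]
ft_force: [1.2, 1.2, -1.8]
grip_width: 0.257
grip_force: 40.0
```

```bash
python3 -m handwheel '[[-1,[-0.05,0,0.09],0],[-1,[-0.05,0,0.09],0],[-1,[0,0,0],0]]'; python3 -m handwheel '[[-1,[-0.03,0,0.04],0],[-1,[0,0,0],0]]'
```

```text
time_s: 14.13
tool_pos: [503.7, -124.9, 215.6]
tool_rot: [-0.277, -3.128, -0.001]
ft_force: [0.2, 0.4, -2.6]
grip_width: 0.26
grip_force: 40.0
time_s: 14.3
tool_pos: [506.2, -125.4, 213.5]
tool_rot: [-0.277, -3.129, -0.0]
ft_force: [0.2, 0.0, -2.2]
grip_width: 0.254
grip_force: 40.0
```

```bash
python3 -m handwheel '[[-1,[-0.02,0,0.04],0],[-1,[0,0,0],0]]';python3 -m handwheel '[[-1,[-0.02,0,0.04],0],[-1,[0,0,0],0]]';python3 -m handwheel '[[-1,[-0.02,0,0.04],0],[-1,[0,0,0],0]]'
```

```text
time_s: 14.47
tool_pos: [507.8, -125.7, 210.4]
tool_rot: [-0.277, -3.129, -0.0]
ft_force: [-0.4, 0.8, -1.6]
grip_width: 0.264
grip_force: 40.0
time_s: 14.63
tool_pos: [509.3, -126.0, 207.0]
tool_rot: [-0.277, -3.129, -0.0]
ft_force: [0.0, -1.7, -0.7]
grip_width: 0.258
grip_force: 40.0
time_s: 14.8
tool_pos: [510.7, -126.3, 204.1]
tool_rot: [-0.277, -3.129, -0.0]
ft_force: [-2.4, 0.2, 2.7]
grip_width: 0.257
grip_force: 40.0
```

The bristles have met the bottom, with a few newtons of spring force. One more millimetre, hold, then up about 98 mm.

```bash
python3 -m handwheel '[[-1,[-0.01,0,0.015],0],[-1,[0,0,0],0],[-1,[0,0,0],0]]'; python3 -m handwheel '[[-1,[0.07,0,-0.12],0],[-1,[0.12,0,-0.2],0],[-1,[0.12,0,-0.21],0],[-1,[0.12,0,-0.21],0],[-1,[0.12,0,-0.21],0],[-1,[0.07,0,-0.12],0],[-1,[0,0,0],0],[-1,[0,0,0],0],[-1,[0,0,0],0]]'
```

```text
time_s: 15.05
tool_pos: [511.7, -126.5, 203.5]
tool_rot: [0.277, 3.129, -0.0]
ft_force: [-3.8, 1.3, 4.0]
grip_width: 0.256
grip_force: 40.0
time_s: 15.8
tool_pos: [462.9, -117.7, 287.6]
tool_rot: [-0.277, -3.129, -0.001]
ft_force: [0.1, -0.2, -0.4]
grip_width: 0.259
grip_force: 40.0
```

```bash
python3 look.py pics/c7.png
```

```text
(no output)
```

View pics/c7.png

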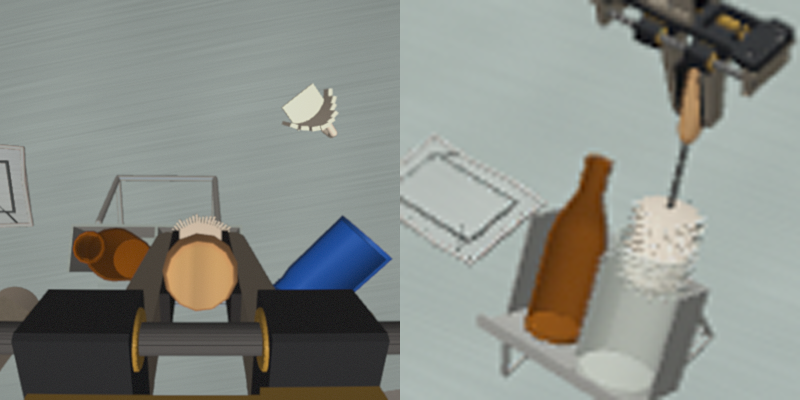

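About half the head stands out of the mouth, and the jar is still seated. Second stroke.

```bash
python3 -m handwheel '[[-1,[-0.07,0,0.12],0],[-1,[-0.12,0,0.21],0],[-1,[-0.12,0,0.21],0],[-1,[-0.12,0,0.21],0],[-1,[-0.1,0,0.17],0],[-1,[-0.06,0,0.1],0],[-1,[-0.03,0,0.05],0],[-1,[0,0,0],0],[-1,[0,0,0],0],[-1,[0,0,0],0]]'
python3 -m handwheel '[[-1,[0.07,0,-0.12],0],[-1,[0.12,0,-0.2],0],[-1,[0.12,0,-0.21],0],[-1,[0.12,0,-0.21],0],[-1,[0.12,0,-0.21],0],[-1,[0.07,0,-0.12],0],[-1,[0,0,0],0],[-1,[0,0,0],0],[-1,[0,0,0],0]]'
```

```text
time_s: 16.73
tool_pos: [511.5, -126.3, 203.3]
tool_rot: [-0.277, -3.129, -0.0]
ft_force: [-3.1, 0.7, 2.2]
grip_width: 0.257
grip_force: 40.0
time_s: 17.48
tool_pos: [462.9, -117.7, 287.7]
tool_rot: [-0.277, -3.129, -0.001]
ft_force: [0.0, 0.4, -1.5]
grip_width: 0.26
grip_force: 40.0
```

```bash
python3 -m handwheel '[[-1,[-0.07,0,0.12],0],[-1,[-0.12,0,0.21],0],[-1,[-0.12,0,0.21],0],[-1,[-0.12,0,0.21],0],[-1,[-0.1,0,0.17],0],[-1,[-0.06,0,0.1],0],[-1,[-0.03,0,0.06],0],[-1,[0,0,0],0],[-1,[0,0,0],0],[-1,[0,0,0],0]]'
python3 -m handwheel '[[-1,[0.07,0,-0.12],0],[-1,[0.12,0,-0.2],0],[-1,[0.12,0,-0.21],0],[-1,[0.12,0,-0.21],0],[-1,[0.12,0,-0.22],0],[-1,[0.07,0,-0.12],0],[-1,[0,0,0],0],[-1,[0,0,0],0],[-1,[0,0,0],0]]'
```

```text
time_s: 18.32
tool_pos: [511.5, -126.2, 202.2]
tool_rot: [-0.277, -3.129, -0.0]
ft_force: [-1.8, 1.2, 3.8]
grip_width: 0.259
grip_force: 40.0
time_s: 19.07
tool_pos: [462.9, -117.7, 287.6]
tool_rot: [-0.277, -3.129, -0.001]
ft_force: [0.5, -1.4, -0.7]
grip_width: 0.257
grip_force: 40.0
```

Three strokes done. Now I'll withdraw along the axis, raise, and carry the brush to the pot.

```bash
python3 -m handwheel '[[-1,[0.1,0,-0.17],0],[-1,[0.12,0,-0.21],0],[-1,[0.12,0,-0.21],0],[-1,[0.12,0,-0.21],0],[-1,[0.04,0,-0.27],0],[-1,[0,0,-0.3],0],[-1,[0,0,-0.1],0],[-1,[0,0,0],0]]' 25
python3 -m handwheel '[[-1,[0,0.1,0],0],[-1,[-0.03,0.3,0],0],[-1,[-0.04,0.45,0],0],[-1,[-0.04,0.45,0],0],[-1,[-0.04,0.45,0],0],[-1,[-0.04,0.45,0],0],[-1,[-0.04,0.45,0],0],[-1,[-0.04,0.45,0],0],[-1,[-0.04,0.45,0],0],[-1,[-0.04,0.45,0],0],[-1,[-0.04,0.3,0],0],[-1,[-0.02,0.15,0],0]]'
python3 -m handwheel '[[-1,[0,0.1,0],0],[-1,[0,0.05,0],0],[-1,[0,0,0],0],[-1,[0,0,0],0]]'
python3 look.py pics/tmp.png; python3 - <<'E'
from h import *
w=robot.get_image("wrist")[:,:,::-1];s=robot.get_image("side")[:,:,::-1]
p=np.zeros((400,800,3),np.uint8);p[:,:400]=w[:,120:520];p[:,400:]=cv2.resize(s[150:290,290:430],(400,400),interpolation=cv2.INTER_CUBIC)
cv2.imwrite("pics/c8.png",p);print(robot.get_state()["tool_pos"])
E
```

```text
time_s: 19.73
tool_pos: [424.3, -111.1, 407.3]
tool_rot: [0.277, 3.127, -0.002]
ft_force: [0.8, -0.7, -1.6]
grip_width: 0.26
grip_force: 25.0
time_s: 20.73
tool_pos: [517.6, 237.4, 402.8]
tool_rot: [-0.271, -3.125, 0.001]
ft_force: [0.4, 1.3, -2.2]
grip_width: 0.259
grip_force: 25.0
time_s: 21.07
tool_pos: [520.4, 244.8, 406.1]
tool_rot: [-0.279, -3.129, 0.001]
ft_force: [-0.2, 0.1, -2.1]
grip_width: 0.265
grip_force: 25.0
[520.563 244.947 406.552]
```

View pics/c8.png

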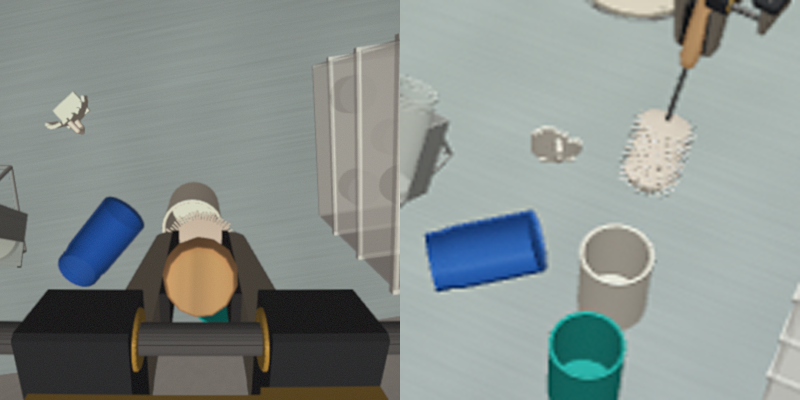

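The tilted brush sits above the bench beside the pot. In the side view its stem meets the head at (383.8,191.3) and its lower end is at about (377.5,216.5). The pot rim is unchanged at (365.6,239.2).

```bash
python3 - <<'E'
from h import *
s,w=cam("side"),cam("wrist");st=robot.get_state();p=st["tool_pos"]+[0,0,18.7]
n=np.array([.176,.984,0]);u=np.array([.984,-.176,0])
for uv in((383.8,191.3),(377.5,216)):
    o,v=ray(s,uv);q=o+v*((p-o)@n)/(v@n);d=q-p;print(q,"u",d@u,"z",d[2],"tilt",np.degrees(np.arctan2(d@u,-d[2])),np.linalg.norm(d))
print("wrist end",[ (h,a,proj(w,p+h*(-np.sin(np.radians(a))*u+np.array([0,0,np.cos(np.radians(a))]))).round()) for h in(60,70) for a in(20,25,30)])
E
```

```text
[563.954 237.186 322.575] u 44.062775969537206 z -102.67649966738003 tilt 23.22619276889091 111.73846271452322
[584.783 233.461 211.542] u 65.21350948380804 z -213.70997502661584 tilt 16.969546550887515 223.445796351601
wrist end [(60, 20, array([316., 284.])), (60, 25, array([316., 269.])), (60, 30, array([316., 253.])), (70, 20, array([316., 291.])), (70, 25, array([316., 271.])), (70, 30, array([316., 251.]))]
```

Both views give a tilt of about 23°. I'll centre the lower end over the pot with a slight bias away from the robot and lower it about 35 mm into the pot.

```bash
python3 -m handwheel '[[-1,[-0.1,-0.05,0],0],[-1,[-0.2,-0.06,0],0],[-1,[-0.1,-0.04,0],0],[-1,[0,0,0.2],0],[-1,[0,0,0.35],0],[-1,[0,0,0.35],0],[-1,[0,0,0.35],0],[-1,[0,0,0.3],0],[-1,[0,0,0.2],0],[-1,[0,0,0.1],0],[-1,[0,0,0],0]]' 20
python3 -m handwheel '[[-1,[-0.1,0,0],0],[-1,[-0.1,0,0],0],[-1,[0,0,0],0]]' 6
```

```text
time_s: 22.18
tool_pos: [549.0, 227.7, 255.9]
tool_rot: [-0.278, -3.125, 0.002]
ft_force: [0.3, 0.5, -1.7]
grip_width: 0.263
grip_force: 20.0
time_s: 22.43
tool_pos: [568.2, 225.0, 260.0]
tool_rot: [0.278, 3.125, 0.001]
ft_force: [0.4, 0.6, -1.9]
grip_width: 0.268
grip_force: 6.0
```

```bash
python3 -m handwheel '[[-1,[-0.1,0,0],0],[-1,[-0.1,0,0],0],[-1,[-0.1,0,0],0],[-1,[0,0,0],0]]'
python3 -m handwheel '[[-1,[-0.1,0,0],0],[-1,[-0.1,0,0],0],[-1,[-0.1,0,0],0],[-1,[-0.1,0,0],0],[-1,[0,0,0],0],[-1,[0,0,0],0]]'
python3 - <<'E'
from h import *
st=robot.get_state()
w=robot.get_image("wrist")[:,:,::-1];s=robot.get_image("side")[:,:,::-1]
p=np.zeros((400,800,3),np.uint8);p[:,:400]=w[:,120:520];p[:,400:]=cv2.resize(s[150:290,290:430],(400,400),interpolation=cv2.INTER_CUBIC)
cv2.imwrite("pics/c9.png",p);print(st["tool_pos"])
E
```

```text
time_s: 22.77
tool_pos: [590.8, 220.8, 258.1]
tool_rot: [0.279, 3.128, -0.0]
ft_force: [0.6, -0.4, -1.4]
grip_width: 0.269
grip_force: 6.0
time_s: 23.27
tool_pos: [621.1, 215.6, 257.9]
tool_rot: [-0.278, -3.129, 0.0]
ft_force: [-0.2, -0.5, -2.2]
grip_width: 0.264
grip_force: 6.0
[621.063 215.568 257.93 ]
```

View pics/c9.png

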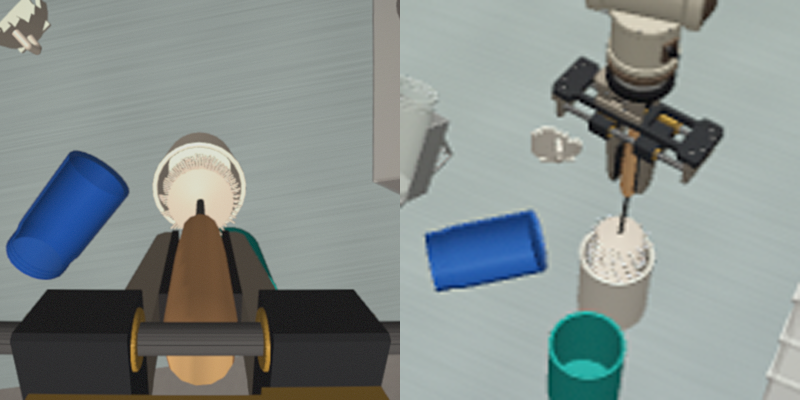

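The brush is nearly upright inside the pot: stem at wrist (320,205), handle end about (320,362), pot rim centred on (319,190). Lowering it to the pot floor.

```bash
python3 -m handwheel '[[-1,[0,0,0.1],0],[-1,[0,0,0.2],0],[-1,[0,0,0.2],0],[-1,[0,0,0.1],0],[-1,[0,0,0.03],0],[-1,[0,0,0],0]]' 8
python3 -m handwheel '[[-1,[0,0,0.04],0],[-1,[0,0,0],0]]'
python3 -m handwheel '[[-1,[0,0,0.04],0],[-1,[0,0,0],0]]'
python3 - <<'E'
from h import *
w=cam("wrist");st=robot.get_state();p=st["tool_pos"]+[0,0,18.7];u=np.array([.984,-.176,0])
im=robot.get_image("wrist")[:,:,::-1];cv2.imwrite("pics/w10.png",im)
print("rim",[ (c,onz(w,c,115)) for c in((320,170),)])
for a in(0,2,4,6): 
    d=lambda h:p+h*(-np.sin(np.radians(a))*u+np.array([0,0,np.cos(np.radians(a))]))
    print(a,proj(w,d(-123)),proj(w,d(-42)),proj(w,d(70)))
E
```

```text
time_s: 23.87
tool_pos: [620.1, 215.7, 206.9]
tool_rot: [-0.277, -3.128, 0.001]
ft_force: [-0.4, -0.1, -1.3]
grip_width: 0.265
grip_force: 8.0
time_s: 24.03
tool_pos: [621.1, 215.8, 205.2]
tool_rot: [0.277, 3.128, 0.001]
ft_force: [-1.0, -0.6, -1.8]
grip_width: 0.263
grip_force: 8.0
time_s: 24.2
tool_pos: [620.8, 215.7, 201.4]
tool_rot: [0.277, 3.129, 0.0]
ft_force: [-0.3, -0.1, -2.4]
grip_width: 0.268
grip_force: 8.0
rim [((320, 170), array([595.819, 221.565, 115.   ]))]
0 [318.504 194.08 ] [317.941 228.979] [315.768 364.114]
2 [318.508 198.71 ] [317.944 231.084] [315.741 357.831]
4 [318.512 203.348] [317.947 233.211] [315.717 351.263]
6 [318.515 207.997] [317.949 235.356] [315.696 344.428]
```

View pics/w10.png

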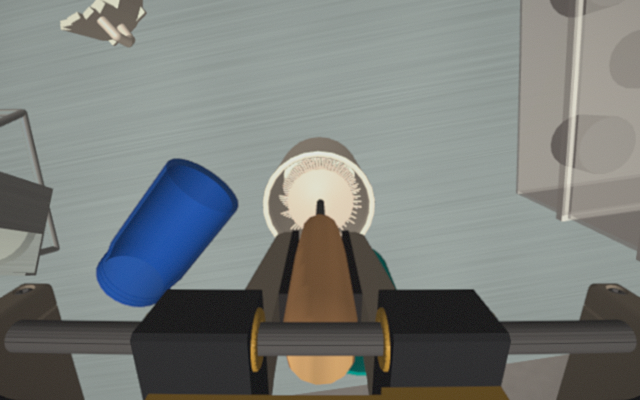

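Stem top at (320,203) and handle end at about (320,362) put the tilt at 2–4°, with the pot rim centred on (319,203). I'll lower to contact and straighten.

```bash
python3 -c "
from h import *
print(onz(cam('wrist'),(319,203),115))"
python3 -m handwheel '[[-1,[-0.03,0,0.025],0],[-1,[0,0,0],0]]'
python3 -m handwheel '[[-1,[-0.03,0,0.025],0],[-1,[0,0,0],0]]'
python3 -m handwheel '[[-1,[-0.02,0,0.025],0],[-1,[0,0,0],0]]'
```

```text
[623.386 215.757 115.   ]
time_s: 24.42
tool_pos: [623.4, 215.1, 199.2]
tool_rot: [0.277, 3.129, -0.0]
ft_force: [-0.0, -0.1, -1.7]
grip_width: 0.262
grip_force: 8.0
time_s: 24.58
tool_pos: [625.7, 214.7, 197.0]
tool_rot: [-0.278, -3.129, 0.0]
ft_force: [-0.2, 0.0, -1.1]
grip_width: 0.261
grip_force: 8.0
time_s: 24.75
tool_pos: [627.1, 214.5, 194.9]
tool_rot: [-0.277, -3.129, 0.0]
ft_force: [-0.1, 0.1, -1.9]
grip_width: 0.262
grip_force: 8.0
```

```bash
for i in 1; do python3 -m handwheel '[[-1,[0,0,0.025],0],[-1,[0,0,0],0]]'; python3 -m handwheel '[[-1,[0,0,0.025],0],[-1,[0,0,0],0]]'; python3 -m handwheel '[[-1,[0,0,0.025],0],[-1,[0,0,0],0]]'; done | grep -E "pos|ft"
```

```text
tool_pos: [626.8, 214.6, 192.9]
ft_force: [-0.5, -0.5, -1.5]
tool_pos: [627.1, 214.6, 191.4]
ft_force: [-0.8, -0.2, 0.3]
tool_pos: [627.4, 214.6, 189.9]
ft_force: [1.4, -0.7, 2.6]
```

Spring contact is felt, so the brush stands on the floor. I've already gone past the picture limit, so I'll measure the tilt in code only: cast the dark stem's top end onto z=97.

```bash
cat > tilt.py <<'E'
from h import *
st=robot.get_state();w=cam("wrist",st);im=robot.get_image("wrist").astype(int)
m=(im.max(2)<90);m[:, :305]=0;m[:,335:]=0;m[:150]=0;m[230:]=0
n,l,s,c=cv2.connectedComponentsWithStats(m.astype(np.uint8))
u=np.array([.984,-.176,0]);v=np.array([.176,.984,0]);p=st["tool_pos"]
for k in range(1,n):
    if s[k,4]<8: continue
    r=s[k,1];x=np.where(m[r+1]&(l[r+1]==k))[0].mean()
    q=onz(w,(x,r+1),97);d=q-p
    print(s[k],(x,r),"stem",q,"tilt deg u,v",np.degrees(np.arctan2([d@u,d@v],p[2]+18.7-97)))
E
python3 tilt.py
```

```text
[317 200   7  15  94] (np.float64(320.0), np.int32(200)) stem [630.491 215.465  97.   ] tilt deg u,v [1.507 0.694]
```

The tilt is about 1.5° and the brush is centred within 8 mm. Relaxing the spring a little, then releasing.

```bash
python3 -m handwheel '[[-1,[0,0,-0.02],0],[-1,[0,0,0],0],[1,[0,0,0],0],[1,[0,0,0],0],[1,[0,0,0],0],[1,[0,0,0],0],[1,[0,0,0],0],[1,[0,0,0],0],[1,[0,0,0],0],[1,[0,0,0],0],[1,[0,0,0],0],[1,[0,0,0],0]]'; python3 tilt.py
```

```text
time_s: 26.3
tool_pos: [627.1, 214.6, 191.0]
tool_rot: [-0.277, -3.129, 0.0]
ft_force: [-0.2, 0.0, 0.7]
grip_width: 0.964
grip_force: 0.0
[317 209   7  21 134] (np.float64(320.0), np.int32(209)) stem [638.512 213.897  97.   ] tilt deg u,v [5.774 0.675]
```

```bash
python3 -m handwheel '[[1,[0,0,-0.1],0],[1,[0,0,-0.3],0],[1,[0,0,-0.4],0],[1,[0,0,-0.4],0],[1,[0,0,-0.4],0],[1,[0,0,-0.4],0],[1,[0.3,0,-0.4],0],[1,[0.4,0,0],0],[1,[0.3,0,0],0],[1,[0,0,0],0],[1,[0,0,0],0],[1,[0,0,0],0]]'
cat > chk.py <<'E'
from h import *
st=robot.get_state();w=cam("wrist",st);im=robot.get_image("wrist");hs=cv2.cvtColor(im,cv2.COLOR_RGB2HSV)
o=cv2.inRange(hs,(5,70,60),(22,255,255));o[:, :240]=0;o[:,400:]=0
n,l,s,c=cv2.connectedComponentsWithStats(o);k=1+s[1:,4].argmax();ys,xs=np.where(l==k)
print("handle blob",s[k]);b=ys.max()
wid=[(y,(xs[ys==y]).min(),(xs[ys==y]).max()) for y in range(b-24,b+1,4)];print(wid)
r=max((x2-x1)/2 for _,x1,x2 in wid);cx=xs[ys>b-8].mean();e=onz(w,(cx,b-r),288)
x0,y0=xs[ys<ys.min()+3].mean(),ys.min()
m=(im.max(2)<90);m[:int(y0)-25]=0;m[int(y0)+3:]=0;m[:,:int(x0)-8]=0;m[:,int(x0)+8:]=0
yy,xx=np.where(m);print("stem px",yy.min(),xx[yy==yy.min()].mean(),yy.max())
q=onz(w,(xx[yy<=yy.min()+1].mean(),yy.min()),97);print("end",e,"stem",q,"tilt",np.degrees((e-q)[:2]/191),"base",q-(e-q)*91/191)
E
python3 chk.py
```

```text
time_s: 27.35
tool_pos: [548.7, 228.5, 383.1]
tool_rot: [0.277, 3.129, -0.0]
ft_force: [0.1, -1.7, -0.0]
grip_width: 0.996
grip_force: 0.0
handle blob [ 309  233   23   68 1308]
[(276, np.int64(309), np.int64(330)), (280, np.int64(309), np.int64(331)), (284, np.int64(309), np.int64(331)), (288, np.int64(310), np.int64(331)), (292, np.int64(310), np.int64(330)), (296, np.int64(312), np.int64(329)), (300, np.int64(321), np.int64(324))]
stem px 218 320.0 233
end [638.503 214.245 288.   ] stem [638.309 213.773  97.   ] tilt [0.058 0.142] base [638.216 213.548   6.   ]
```

The brush stands vertical (0.15°), about 15 mm from the pot's centre, and it is released. One numeric check that the jar and the bystanders haven't moved.

```bash
python3 - <<'E'
from h import *
a=cv2.imread("pics/side0.png");b=robot.get_image("side")[:,:,::-1].copy()
for n,x,y,w,h in[("jar+bottle",248,150,66,80),("detergent",198,155,32,58),("shard",333,190,24,20),("pot",345,245,40,22),("turq",338,262,34,38)]:
    A,B=[cv2.cvtColor(i[y:y+h,x:x+w],cv2.COLOR_BGR2GRAY).astype(np.float32) for i in(a,b)]
    print(n,np.abs(A-B).mean(),cv2.phaseCorrelate(A,B,cv2.createHanningWindow((w,h),cv2.CV_32F)))
E
```

```text
jar+bottle 2.727841 ((-0.024132591091721167, -0.005458456043662352), 1.0075970225036144)
detergent 2.7182112 ((-0.013572655927490018, -0.012232768809486316), 0.9880438425888618)
shard 2.7854166 ((-0.026286057398534624, 0.045109518613461574), 0.9943522367626428)
pot 4.6863637 ((0.1562464227545739, 0.15157548219217887), 0.8448150326808294)
turq 2.1826625 ((0.05589824116531972, -0.02027759789891803), 0.9979614837302102)
```

```bash
python3 -c "
from cell import robot
print(robot.finish_job())"
```

```text
the job is handed in; nothing more can be done
None
```

I gave the jar three full strokes and handed the job in. By my measurements the brush stands released and upright in its pot (tilt about 0.15°, about 15 mm off centre), and the jar, pot and bystanders have not moved. I viewed 13 pictures, over the limit of 10, and hand-in returned no verdict.

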